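# Peel the top frit tray off the stuck nest and hold it ready over the marver

## Robot

A 6-joint arm with a two-finger parallel gripper is mounted at the origin on the work surface. World frame = base frame: x ahead of the robot, y to its left, z up, the work surface at z = 0. Lengths are in m, angles in rad, forces in N, time in s.
With the tool pointing down it reaches from about 0.25 to 0.775 m from the base axis. Payload 4 kg.
Tool frame: the origin (TCP) lies on the centre line of the jaws, within the pads' length; the fingertips stand 8 mm ahead of it and the grasp point (between the pads) lies 11 mm behind it (tip_extent is the distance from the TCP to the fingertips, in m); z points along the fingers, y is the direction in which the jaws open and shut (so a half turn about z gives the same grasp; the last joint's range is limited). The gripper opens to 94 mm and grips with 3 to 60 N. Pads are 16 mm wide; open, the fingers measure 119 mm over their backs; the gripper's body (75 mm by 177 mm) begins 78 mm behind the grasp point.
Start: joints at [-1.429, 0.087, 1.371, -0, 1.684, -0.103], TCP at [0.133, -0.534, 0.214] pointing down, gripper open.
Joint ranges: [-3.1, 3.1], [-0.76, 2.03], [0.27, 2.55], [-1.08, 4.22], [0.17, 2.65], [-2.57, 2.57]. Speed limits (rad/s): [2.79, 2.79, 3.14, 3.14, 3.14, 3.14].

## Interface

Orientations are given as [roll, pitch, yaw] about the fixed x, y, z axes, in that order (R = Rz(yaw) Ry(pitch) Rx(roll)).
In Python, from station import * gives the robot as it stands.
- The arm moves only by the shell command python3 -m jog 'ROWS' [FORCE]. ROWS is JSON, a list of rows, each a list of 3 entries, a list of its own where there are three numbers: the shift along the tool's x, y, z in units of 30 mm (1.0 is 30 mm), then the turn, a rotation vector about the tool's x, y, z in units of 6 degrees (1.0 is 6 degrees), then the closure, from -1 (fully open) to 1 (shut), so that 0 is half open. A call has 1 to 5 rows; each row is the pose to reach, as a shift and turn from the pose commanded when the call began, along the tool's axes at that moment; what a row does not reach only later rows make up. A row lasts 1/12 s, in which the tool goes at most 41.7 mm and 7.16 degrees, less where a joint would pass 70% of its speed; a pose out of reach is approached as far as the arm can. A call with a gripper value outside its range is refused whole. The fingers move at their own pace and stop on an object; FORCE is the grip in N (left out, the last holds). Time passes only in rows, so rows that repeat a pose let the fingers close. It gives the time, the measured TCP pose, the force and the opening at its end, in the units of the state.
- sense(): the state, without advancing time (a new reading comes with each control period).
- snapshot(name): name is "scene" or "top"; returns a dict with "pixels" (400x640x3 uint8, blue, green, red), "fx", "fy", "cx", "cy" (pixels), "rvec" (rotation vector, rad) and "tvec" (3), from world to camera coordinates, as OpenCV has them. Camera axes: x right, y down, z forward; pixel columns grow to the right and rows downward; lengths in m; the calibration is good to about 2 mm. A picture is of the moment at which its call begins. There is no depth.
- sign_off(): hands the job in, once; it reports no verdict.
Trained networks look in a picture, given as the dict that the camera call returned (one of the last four; its "shot" number tells which), for a name from the list of things; names that differ only in an ending like _2 or _b are one class to them, and where a whole thing is asked for, a point or a joint stands for the part that bears it (a point fixed in the world has none). Each returns a list of dicts, best first, with "confidence" (0 to 1); they miss things now and then, are a little off and sometimes report something else, mostly with a low value. They report only what shows in the picture. A call takes as long as a camera call. They do not tell look-alikes from the thing itself.
- search_frame(picture, thing): "at" ([column, row] in pixels, amid what is visible of it).
- masks_of(picture, thing): "mask" (400x640 bool, what is visible of it) and "at" ([column, row] in pixels, amid what is visible of it).
- landmark_of(picture, thing): "at" ([column, row] in pixels: a listed point, or the origin of a listed thing).
The state is a dict: "clock": time; "qpos": joint angles; "qd": joint speeds; "effort": joint torques, N m; "tool_pos": TCP position; "eef_rot": TCP orientation; "contact_force": force on the tool from outside, world axes, zero at the start; "ft_torque": the same for the moment, N m; "finger_gap": finger opening in m.
Only numpy, scipy, OpenCV 4.12 (cv2) and the standard library are available. Lean on these libraries where they do the work, as an engineer would, in place of code of your own. Each camera call takes 0.05 s, during which the arm holds its last target.

## Task

The top steel frit tray is stuck in the nest of trays. Take its rim at one corner and peel it free by raising that corner well clear (a couple of centimetres) while the opposite corner still sits in the nest, then lift it out, leaving the nest standing where it is and the things around it alone. Finish still holding the tray in the gripper, upright and level over the middle of the marver, about a hand's breadth above it, ready for the frit to be poured in; do not put it down.

Things in the scene. Friction and masses are not known exactly. Their poses are not given: they have to be found in the camera images.
- tray_center (a point): The top tray of the nest: loose, open, formed stainless steel, about 0.2 kg, 176 x 108 mm over the rim, 45 mm high. This point is its centre, half-way up: 22.5 mm below the rim's top; x along the 176 mm side, z up out of the mouth. Wedged in the tray below: a corner rises at roughly 3 to 8 N; each side lets go after about 8 to 10 mm.
- tray_corner0 (a point): Point on top of the top tray's rim at its +x +y corner, 10 mm in from both outer sides (78, 44, 22.5 mm from the centre; axes as the tray's). The rolled rim all round is 10 mm wide and 10 mm deep, upright on both faces, its outer face at the 176 x 108 outline, straight but for the last 22 mm before each rounded corner. Below it the walls slope inwards 14 degrees.
- tray_corner1 (a point): The same at its -x +y corner. Inside, a 14 mm square stacking post stands in each corner of the floor; its top is 23 mm below the rim's top.
- tray_corner2 (a point): The same at its -x -y corner.
- tray_corner3 (a point): The same at its +x -y corner.
- nest: The six trays under the top one, stuck fast in one another: loose on the bench as one piece, about 1.3 kg. Same outline and axes as the top tray; origin at the centre of its underside, on the bench. Its own top rim is 155 mm above its origin, the top tray's rim (seated) 177 mm: a finger outside the rims meets the next one 22 mm below the top.
- marver_top (a point): The marver: a flat polished steel slab, 260 x 200 mm, fixed on the bench, 25 mm high. This point is the centre of its upper face, x along the 260 mm side.
- vase: A small green glass vase, bystander, 80 mm across and 104 mm high; origin at the centre of its foot.
- jar: A jar of coloured glass grains with a steel cap, bystander, 66 mm across and 100 mm high; origin at the centre of its base.
- jacks: A pair of glassblower's jacks (large spring tongs), bystander, lying flat, 320 mm long along its x axis, 58 mm wide, 12 mm high; origin at the middle, on the bench.
- block: A wooden shaping block (a cup of 86 mm, 45 mm high, with a straight handle), bystander; origin under the cup's centre, the handle runs 190 mm along its -x axis.
Not all that is in view belongs to the job. What is shaped like the part that bears tray_center but yellow is not meant.

How it is judged:
By the outcome, as a careful person would: the job done as asked, in the order asked, and still so for the second after the job is handed in, while the arm keeps its last pose, push and grip.
It also fails if it takes over 51 s, if anything falls off the work surface, if the arm or the gripper's body presses on something with over 40 N, if the wrist force passes 120 N, or if a joint passes its speed limit or range.

## Working session

There is one attempt and no reset: what is moved stays moved. The work goes in short steps, Python scripts to look and compute and a shell command to move; the robot and the scene stay as the last step left them, time stands still between calls to the robot, and variables do not carry over. Pictures are saved under pics/ and viewed, and the job is handed in when it is done.

```bash
ls; mkdir -p pics; python3 - <<'E'
from station import *
import cv2
print(sense())
for n in("scene","top"):
    p=snapshot(n); cv2.imwrite(f"pics/{n}0.png",p["pixels"])
    print(n,p["fx"],p["cx"],p["rvec"],p["tvec"])
    for t in["tray_center","tray_corner0","tray_corner1","tray_corner2","tray_corner3","nest","marver_top","vase","jar","jacks","block"]:
        print(t,[(list(map(lambda v:round(float(v),1),d["at"])),round(d["confidence"],2)) for d in landmark_of(p,t)])
E
```

```text
pics
{'clock': 0.0, 'qpos': array([-1.42908705e+00,  8.79059835e-02,  1.37226101e+00, -2.71096063e-06,
        1.68358835e+00, -1.03132635e-01]), 'qd': array([-3.88989197e-04, -4.11569706e-04, -1.07967289e-03,  3.78872365e-04,
       -5.14639067e-04, -5.69631520e-05]), 'effort': array([ 1.35036029e-03, -3.40179491e+01, -3.02423465e+01,  7.19160726e-02,
        3.30961961e-02, -1.91711724e-04]), 'tool_pos': array([ 0.1332226 , -0.53306795,  0.21232752]), 'eef_rot': array([-3.13944117e+00, -2.19968834e-04,  2.44841374e-01]), 'contact_force': array([-1.44633417,  0.55346001,  0.31713352]), 'ft_torque': array([ 0.01910252,  0.00931762, -0.02510055]), 'finger_gap': 0.09411496146285481}
scene 473.64727249180925 318.8549314296538 [ 0.71641827  2.53958491 -1.22329672] [ 0.41442019 -0.08272698  1.59994217]
tray_center [([368.8, 222.0], 0.9), ([415.4, 315.5], 0.8), ([447.9, 235.9], 0.73), ([334.5, 211.4], 0.16)]
tray_corner0 [([452.0, 327.6], 0.98), ([380.4, 319.2], 0.97), ([482.7, 242.9], 0.95), ([392.9, 199.8], 0.94), ([348.7, 236.3], 0.93), ([345.3, 326.7], 0.93), ([338.7, 210.7], 0.92), ([
[... 2970 characters left out ...]
[218.2, 101.0], 0.59), ([251.9, 285.5], 0.58), ([200.0, 195.9], 0.57), ([224.2, 170.6], 0.56)]
tray_corner3 [([261.6, 178.2], 0.85), ([176.6, 179.5], 0.81), ([205.6, 237.7], 0.8), ([195.0, 323.6], 0.8), ([223.1, 268.9], 0.76), ([223.3, 336.1], 0.76), ([140.7, 225.4], 0.7), ([167.2, 244.9], 0.69), ([239.8, 115.7], 0.67), ([245.8, 244.7], 0.65), ([212.7, 163.9], 0.64), ([189.3, 149.8], 0.61), ([218.2, 101.0], 0.59), ([251.9, 285.5], 0.58), ([200.0, 195.9], 0.57), ([224.2, 170.6], 0.56)]
nest [([247.3, 213.6], 0.71)]
marver_top [([409.9, 214.2], 0.84)]
vase [([328.8, 235.9], 0.58), ([277.2, 110.4], 0.48)]
jar [([330.7, 156.8], 0.62)]
jacks [([277.4, 109.9], 0.66)]
block [([356.7, 107.7], 0.62)]
```

View pics/scene0.png

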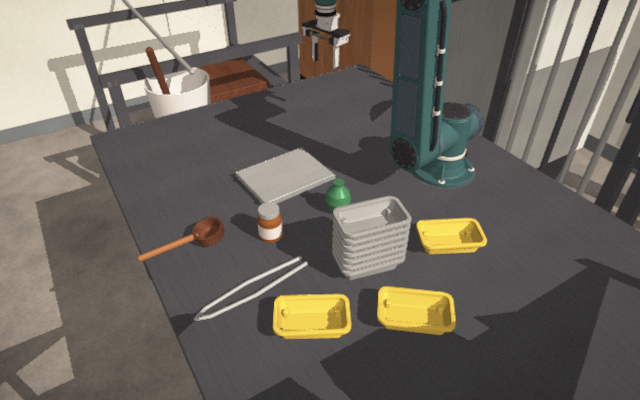

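View pics/top0.png

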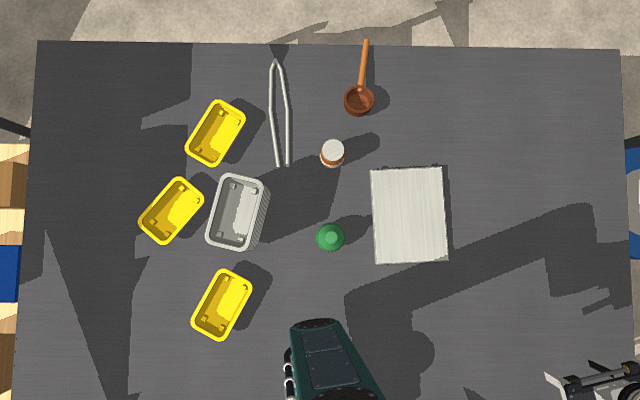

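The steel tray is the grey one at top (236,212) and scene (371,217). The look-alikes are yellow trays at top (217,133), (172,210), (222,305) and scene (312,316), (416,311), (451,236). I'll take the grey one, fit its pose and check it in crops.

```bash
cat > h.py <<'E'
import numpy as np,cv2
from scipy.optimize import least_squares
from station import *
def cam(p):
    K=np.array([[p["fx"],0,p["cx"]],[0,p["fy"],p["cy"]],[0,0,1.]]);return K,np.array(p["rvec"],float),np.array(p["tvec"],float)
def proj(p,X):
    K,r,t=cam(p);return cv2.projectPoints(np.atleast_2d(np.array(X,float)),r,t,K,None)[0][:,0]
def ray(p,uv,z):
    K,r,t=cam(p);R=cv2.Rodrigues(r)[0];d=R.T@np.linalg.inv(K)@np.array([uv[0],uv[1],1.]);o=-R.T@t
    return o+d*(z-o[2])/d[2]
C=np.array([[78,44],[-78,44],[-78,-44],[78,-44]])/1000.
def rect(s,x,y,yaw,z):
    c,n=np.cos(yaw),np.sin(yaw);s=np.asarray(s)
    return np.c_[s@np.array([[c,n],[-n,c]])+[x,y],np.full(len(s),z)]
def crop(p,name,c,w,f,pts=[],lines=[]):
    im=p["pixels"];x0,y0=int(c[0]-w),int(c[1]-w*0.75);x0=max(x0,0);y0=max(y0,0)
    o=cv2.resize(im[y0:y0+int(1.5*w),x0:x0+2*w],None,fx=f,fy=f,interpolation=cv2.INTER_CUBIC)
    for q in pts: cv2.circle(o,tuple(int(v) for v in ((q-[x0,y0]+.5)*f)),3,(0,0,255),-1)
    for L in lines: cv2.polylines(o,[((L-[x0,y0]+.5)*f).astype(np.int32)],True,(255,0,255),1)
    cv2.imwrite("pics/"+name+".png",o)
E
python3 - <<'E'
from h import *
S={n:snapshot(n) for n in("scene","top")}
D={n:[(np.array(d["at"]),d["confidence"]) for d in landmark_of(S[n],"tray_corner0")] for n in S}
# init
c=ray(S["top"],(236,212),.17);print(c)
best=None
def matches(v):
    out=[]
    for n in S:
        for q in proj(S[n],rect(C,*v,.177)):
            ds=[np.linalg.norm(a-q) for a,_ in D[n]];i=int(np.argmin(ds))
            if ds[i]<14: out.append((n,q,D[n][i][0]))
    return out
for y in np.arange(-.8,.8,.1):
    v=np.array([c[0],c[1],y])
    for _ in range(3):
        def f(v):
            return np.concatenate([np.clip(min((a-q for a,_ in D[n]),key=np.linalg.norm),-15,15) for n in S for q in proj(S[n],rect(C,*v,.177))])
        r=least_squares(f,v,loss="soft_l1",diff_step=1e-4);v=r.x
    if best is None or r.cost<best.cost: best=r
v=best.x;print(v,np.degrees(v[2]),best.cost,np.round(best.fun.reshape(-1,2),1))
O=np.array([[88,54],[-88,54],[-88,-54],[88,-54]])/1000
I=np.array([[78,44],[-78,44],[-78,-44],[78,-44]])/1000
for n in S:
    P=proj(S[n],rect(C,*v,.177));crop(S[n],"fit_"+n,P.mean(0),70,5,P,[proj(S[n],rect(O,*v,.177)),proj(S[n],rect(O,*v,0))])
for n in S: print(n,"marver",[ray(S[n],d["at"],.025).round(4) for d in landmark_of(S[n],"marver_top")[:1]],[ray(S[n],d["at"],0).round(3) for t in("vase","jar","jacks","block") for d in landmark_of(S[n],t)[:1]])
E
```

```text
[0.47011555 0.21887373 0.17      ]
[ 0.47209652  0.22269746 -0.214997  ] -12.318420795273118 15.077533730386493 [[-0.1 -0.7]
 [ 3.2 -1.9]
 [ 1.   2.2]
 [ 3.5  0.6]
 [ 0.6  0.2]
 [-0.6 -0.2]
 [ 1.9 -4.2]
 [ 0.5 -2.6]]
scene marver [array([ 0.4807, -0.2165,  0.025 ])] [array([0.42 , 0.007, 0.   ]), array([ 0.641, -0.014,  0.   ]), array([0.773, 0.14 , 0.   ]), array([ 0.783, -0.099,  0.   ])]
top marver [array([ 0.4808, -0.2193,  0.025 ])] [array([ 0.42 , -0.005,  0.   ]), array([ 0.635, -0.011,  0.   ]), array([0.779, 0.144, 0.   ]), array([ 0.783, -0.075,  0.   ])]
```

View pics/fit_scene.png

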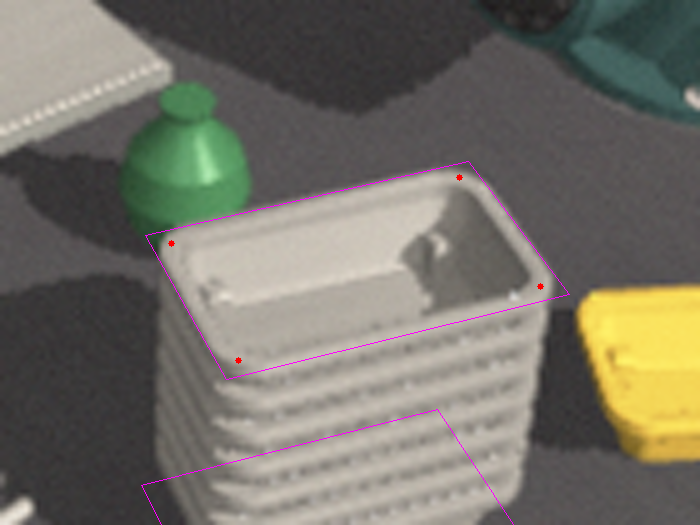

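View pics/fit_top.png

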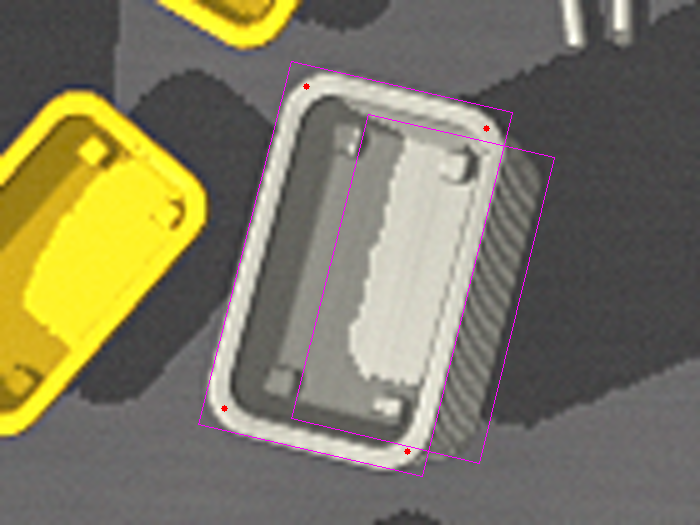

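```bash
cat >> h.py <<'E'
def rr(hx,hy,r,n=24):
    pts=[]
    for sx,sy,a0 in((1,1,0),(-1,1,90),(-1,-1,180),(1,-1,270)):
        a=np.radians(a0+np.linspace(0,90,n));pts+=list(np.c_[sx*(hx-r)+r*np.cos(a),sy*(hy-r)+r*np.sin(a)])
    P=np.array(pts);out=[]
    for i in range(len(P)):
        a,b=P[i],P[(i+1)%len(P)];m=max(1,int(np.linalg.norm(b-a)/.002));out+=[a+(b-a)*k/m for k in range(m)]
    return np.array(out)
OUT=rr(.088,.054,.022);INN=rr(.078,.044,.012)
E
python3 - <<'E'
from h import *
from scipy.optimize import minimize
S={n:snapshot(n) for n in("scene","top")}
G={}
for n in S:
    for nm in("tray_center",):
        ms=masks_of(S[n],nm);print(n,[(np.round(d["at"]),round(d["confidence"],2),int(d["mask"].sum())) for d in ms])
    im=cv2.GaussianBlur(S[n]["pixels"],(0,0),.8).astype(float)
    gx=cv2.Sobel(im,-1,1,0,ksize=3);gy=cv2.Sobel(im,-1,0,1,ksize=3)
    g=np.sqrt((gx**2+gy**2).sum(2));G[n]=np.minimum(g,250)
def score(v,cams,which):
    s=0
    for n in cams:
        for L,z in which:
            q=proj(S[n],rect(L,*v,z)).astype(np.float32)
            s-=cv2.remap(G[n],q[None,:,0],q[None,:,1],cv2.INTER_LINEAR).mean()
    return s
v0=np.array([.472,.2227,-.215])
def fit(cams,which):
    best=None
    for dx in(-.004,0,.004):
      for dy in(-.004,0,.004):
        for da in(-.04,0,.04):
          r=minimize(lambda u:score(v0+u*[.001,.001,.01],cams,which),np.array([dx*1e3,dy*1e3,da*100]),method="Nelder-Mead")
          if best is None or r.fun<best.fun:best=r
    return v0+best.x*[.001,.001,.01],best.fun
for cams in(("top",),("scene",),("top","scene")):
    for nm,w in(("out",[(OUT,.177)]),("both",[(OUT,.177),(INN,.177)])):
        v,f=fit(cams,w);print(cams,nm,v.round(4),round(f,1))
for n in S:
    P=proj(S[n],rect(C,*v,.177));crop(S[n],"fitb_"+n,P.mean(0),70,5,P,[proj(S[n],rect(OUT,*v,.177)),proj(S[n],rect(INN,*v,.177))])
E
```

```text
scene [(array([370., 215.]), 0.92, 2396), (array([312., 316.]), 0.82, 3143), (array([414., 312.]), 0.79, 3253), (array([448., 233.]), 0.59, 2122)]
top [(array([220., 306.]), 0.94, 2681), (array([172., 207.]), 0.79, 2702), (array([234., 214.]), 0.7, 3338), (array([214., 132.]), 0.65, 2517)]
('top',) out [ 0.4711  0.2229 -0.2339] -249.9
('top',) both [ 0.4713  0.2241 -0.2301] -464.7
('scene',) out [ 0.4717  0.2259 -0.2128] -220.0
('scene',) both [ 0.4697  0.2183 -0.2197] -344.3
('top', 'scene') out [ 0.4711  0.2247 -0.2281] -460.5
('top', 'scene') both [ 0.4713  0.2247 -0.2285] -787.4
```

View pics/fitb_scene.png

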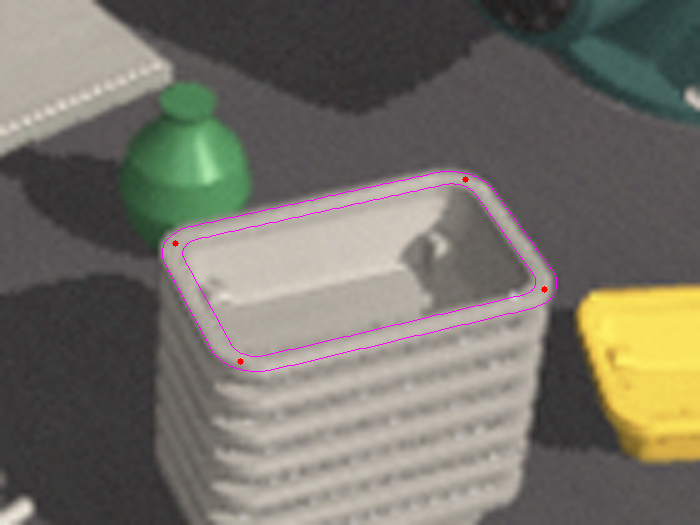

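View pics/fitb_top.png

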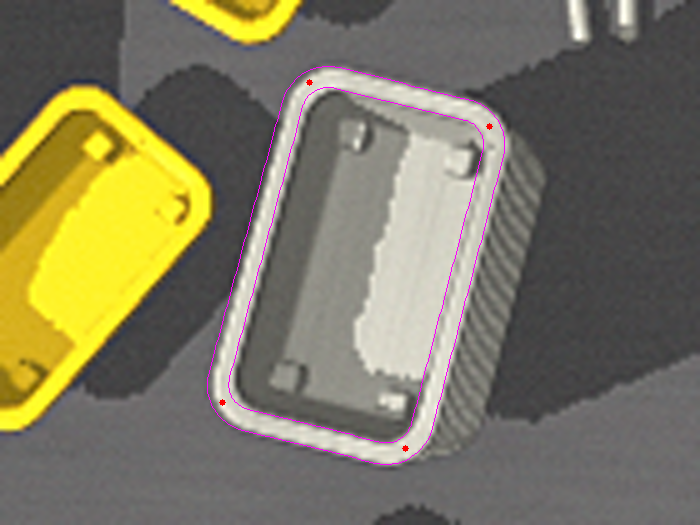

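```bash
cat >> h.py <<'E'
from scipy.spatial.transform import Rotation as Ro
def Rd(yaw): return Ro.from_euler("xyz",[np.pi,0,yaw])
def togo(pt,Rt=None):
    s=sense();R0=Ro.from_euler("xyz",s["eef_rot"]);Rt=R0 if Rt is None else Rt
    a=R0.inv().apply(np.array(pt)-s["tool_pos"])/.03;b=(R0.inv()*Rt).as_rotvec(degrees=True)/6
    print("shift",a.round(2),"turn",b.round(2),"| pos",s["tool_pos"].round(4),"rot",np.degrees(s["eef_rot"]).round(2),"F",s["contact_force"].round(2),"T",s["ft_torque"].round(2),"gap",round(s["finger_gap"],4),"t",s["clock"]);return a,b
YAW=-.2285;V=(.4713,.224,YAW)
def tp(x,y,z): return rect([[x,y]],*V,z)[0]
E
python3 - <<'E'
from h import *
g=tp(-.083,-.024,.1675);print(g)
togo([.42,-.15,.26],Rd(.245+.6))
togo(g+[0,0,.06],Rd(YAW+np.pi/2))
E
```

```text
[0.38502099 0.21942472 0.1675    ]
shift [ 12.37 -10.09  -1.55] turn [ 0.    0.   -5.73] | pos [ 0.1333 -0.5336  0.2135] rot [180.     0.    14.02] F [-0.72  0.09 -0.12] T [ 0.02  0.03 -0.01] gap 0.0937 t 2.1
shift [ 14.22 -22.32  -0.47] turn [  0.     0.   -10.48] | pos [ 0.1333 -0.5336  0.2135] rot [180.     0.    14.02] F [-0.72  0.09 -0.12] T [ 0.02  0.03 -0.01] gap 0.0937 t 2.1
```

```bash
P='import h'; python3 -m jog '[[[12.4,-10.1,-1.6],[0,0,-5.7],0],[[12.4,-10.1,-1.6],[0,0,-5.7],0],[[12.4,-10.1,-1.6],[0,0,-5.7],0],[[12.4,-10.1,-1.6],[0,0,-5.7],0],[[12.4,-10.1,-1.6],[0,0,-5.7],0]]' 3
python3 - <<'E'
from h import *
togo([.42,-.15,.26],Rd(.245+.6))
togo(tp(-.083,-.024,.1675)+[0,0,.06],Rd(YAW+np.pi/2))
E
```

```text
clock: 2.52
tool_pos: [0.2582, -0.3661, 0.2345]
eef_rot: [3.141, 0.0, 0.846]
contact_force: [0.4, -0.4, 1.0]
finger_gap: 0.0639
shift [ 8.97 -0.73 -0.85] turn [0.01 0.   0.01] | pos [ 0.2582 -0.3661  0.2345] rot [179.97   0.    48.5 ] F [ 0.38 -0.42  1.03] T [-0.07 -0.08 -0.05] gap 0.0639 t 2.5167
shift [17.42 -9.77  0.23] turn [ 0.01  0.   -4.73] | pos [ 0.2582 -0.3661  0.2345] rot [179.97   0.    48.5 ] F [ 0.38 -0.42  1.03] T [-0.07 -0.08 -0.05] gap 0.0639 t 2.5167
```

```bash
python3 -m jog '[[[9,-0.7,-0.9],[0,0,0],0],[[9,-0.7,-0.9],[0,0,0],0],[[9,-0.7,-0.9],[0,0,0],0],[[9,-0.7,-0.9],[0,0,0],0],[[9,-0.7,-0.9],[0,0,0],0]]'
python3 - <<'E'
from h import *
togo(tp(-.083,-.024,.1675)+[0,0,.07],Rd(YAW+np.pi/2))
E
```

```text
clock: 2.93
tool_pos: [0.384, -0.201, 0.2555]
eef_rot: [3.14, -0.0, 0.841]
contact_force: [0.8, -1.4, -0.4]
finger_gap: 0.0471
shift [10.47 -9.31  0.59] turn [ 0.01  0.   -4.78] | pos [ 0.384  -0.201   0.2555] rot [179.92  -0.    48.21] F [ 0.8  -1.35 -0.35] T [-0.05 -0.08  0.03] gap 0.0471 t 2.9333
```

```bash
python3 -c "
import math
for g in (.094,.06): print(g)"
```

```text
0.094
0.06
```

```bash
python3 -m jog '[[[10.5,-9.3,0.5],[0,0,-4.8],0],[[10.5,-9.3,0.5],[0,0,-4.8],0],[[10.5,-9.3,0.5],[0,0,-4.8],0],[[10.5,-9.3,0.5],[0,0,-4.8],0],[[10.5,-9.3,0.5],[0,0,-4.8],0]]'
python3 - <<'E'
from h import *
togo(tp(-.083,-.024,.1675)+[0,0,.06],Rd(YAW+np.pi/2))
E
```

```text
clock: 3.35
tool_pos: [0.3836, 0.0073, 0.2477]
eef_rot: [3.14, -0.0, 1.348]
contact_force: [1.3, 0.2, 0.5]
finger_gap: 0.0468
shift [ 6.91 -1.52  0.67] turn [ 0.01 -0.    0.06] | pos [0.3836 0.0073 0.2477] rot [ 1.7993e+02 -1.0000e-02  7.7250e+01] F [1.27 0.16 0.54] T [-0.04 -0.06 -0.01] gap 0.0468 t 3.35
```

```bash
python3 -m jog '[[[6.9,-1.5,0.7],[0,0,0.06],0],[[6.9,-1.5,0.7],[0,0,0.06],0],[[6.9,-1.5,0.7],[0,0,0.06],0],[[6.9,-1.5,0.7],[0,0,0.06],0],[[6.9,-1.5,0.7],[0,0,0.06],0]]'
python3 -m jog '[[[0.2,0,0],[0,0,0],0],[[0.2,0,0],[0,0,0],0],[[0.2,0,0],[0,0,0],0],[[0.2,0,0],[0,0,0],0]]'
python3 - <<'E'
from h import *
togo(tp(-.083,-.024,.1675)+[0,0,.06],Rd(YAW+np.pi/2))
S={n:snapshot(n) for n in("scene","top")}
for n in S:
    crop(S[n],"hov_"+n,proj(S[n],[V[0],V[1],.19])[0],75,5,[],[proj(S[n],rect(OUT,*V,.177)),proj(S[n],rect(INN,*V,.177))])
E
```

```text
clock: 3.77
tool_pos: [0.3861, 0.2149, 0.2271]
eef_rot: [3.14, -0.001, 1.338]
contact_force: [0.6, -0.3, 1.0]
finger_gap: 0.0467
clock: 4.1
tool_pos: [0.3883, 0.2173, 0.2272]
eef_rot: [3.141, 0.0, 1.336]
contact_force: [0.9, 0.4, -0.6]
finger_gap: 0.047
shift [ 0.04 -0.12 -0.01] turn [ 0.01  0.   -0.06] | pos [0.3883 0.2173 0.2272] rot [1.7996e+02 3.0000e-02 7.6570e+01] F [ 0.89  0.37 -0.59] T [ 0.07 -0.08  0.05] gap 0.047 t 4.1
```

View pics/hov_scene.png

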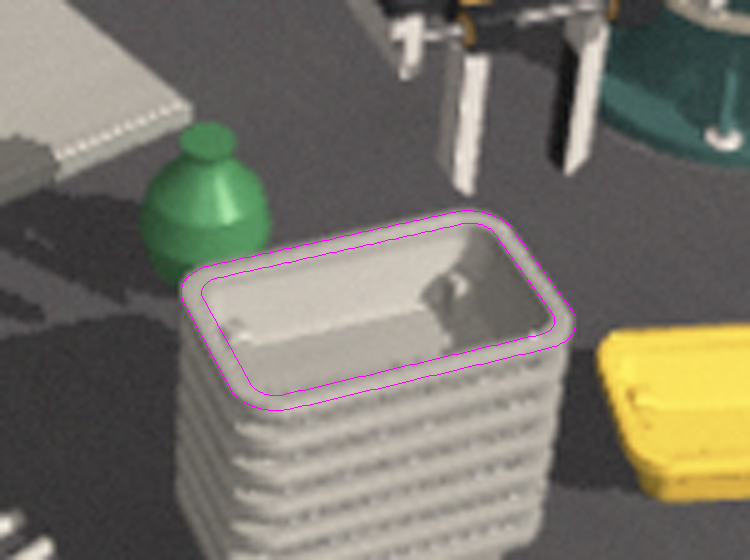

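View pics/hov_top.png

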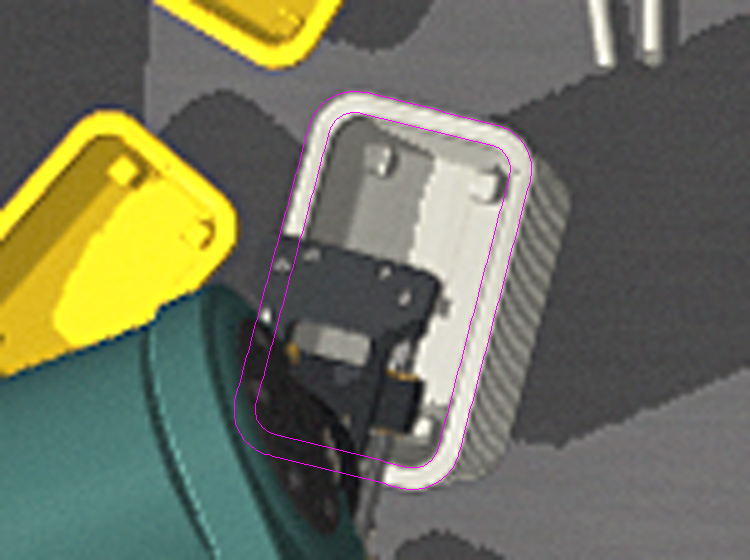

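```bash
python3 -m jog '[[[0.05,-0.12,0.4],[0,0,-0.06],0],[[0.05,-0.12,0.8],[0,0,-0.06],0],[[0.05,-0.12,1.2],[0,0,-0.06],0],[[0.05,-0.12,1.2],[0,0,-0.06],0],[[0.05,-0.12,1.2],[0,0,-0.06],0]]'
python3 - <<'E'
from h import *
togo(tp(-.083,-.024,.1675),Rd(YAW+np.pi/2))
s=sense();R=Ro.from_euler("xyz",s["eef_rot"])
p=snapshot("scene");g=s["finger_gap"]/2
T=[s["tool_pos"]+R.apply([a,b,.008]) for a in(-.008,.008) for b in(g,-g)]
crop(p,"tip",proj(p,s["tool_pos"])[0],40,9,proj(p,T),[proj(p,rect(OUT,*V,.177)),proj(p,rect(INN,*V,.177))])
E
```

```text
clock: 4.62
tool_pos: [0.3844, 0.22, 0.1897]
eef_rot: [-3.14, 0.002, 1.343]
contact_force: [0.1, 0.2, 0.3]
finger_gap: 0.047
shift [-0.01  0.03  0.74] turn [-0.02  0.02  0.01] | pos [0.3844 0.22   0.1897] rot [-1.7989e+02  9.0000e-02  7.6960e+01] F [0.13 0.19 0.3 ] T [-0.04 -0.06  0.04] gap 0.047 t 4.6167
```

View pics/tip.png

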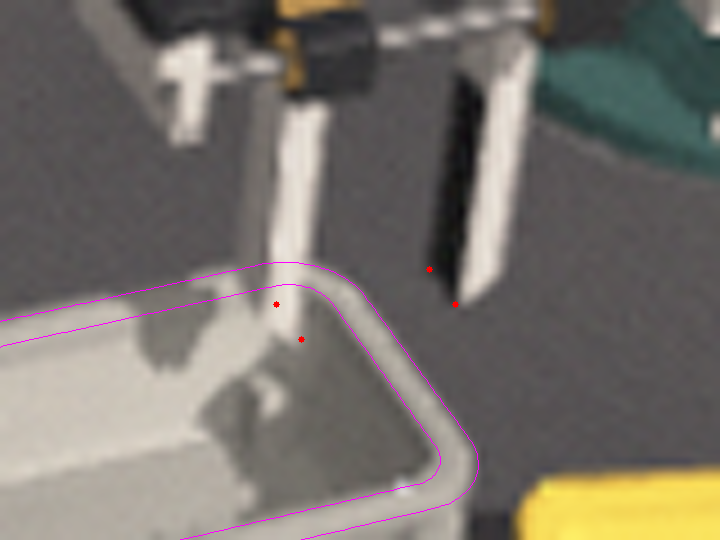

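The projected tip points (red, e.g. (301,339) and (456,304) in the crop) land on the fingertips. The inner finger is inside the tray and the outer one outside, so I descend.

```bash
python3 -m jog '[[[0,0.03,0.35],[-0.02,0.02,0],0],[[0,0.03,0.72],[-0.02,0.02,0],0],[[0,0.03,0.72],[-0.02,0.02,0],0],[[0,0.03,0.72],[-0.02,0.02,0],0.4]]' 3
python3 - <<'E'
from h import *
togo(tp(-.083,-.024,.1675),Rd(YAW+np.pi/2))
togo(tp(-.083,-.024,.1675),Rd(YAW+np.pi/2))
E
```

```text
clock: 5.0
tool_pos: [0.3851, 0.2204, 0.168]
eef_rot: [3.141, -0.001, 1.344]
contact_force: [0.4, 0.4, 0.2]
finger_gap: 0.0433
shift [-0.03  0.    0.02] turn [ 0.   -0.01  0.02] | pos [0.3851 0.2204 0.168 ] rot [ 1.7999e+02 -3.0000e-02  7.7030e+01] F [0.42 0.38 0.18] T [-0.03 -0.04 -0.09] gap 0.0433 t 5.0
shift [-0.03  0.    0.02] turn [ 0.   -0.01  0.02] | pos [0.3851 0.2204 0.168 ] rot [ 1.7999e+02 -3.0000e-02  7.7030e+01] F [0.42 0.38 0.18] T [-0.03 -0.04 -0.09] gap 0.0433 t 5.0
```

```bash
python3 -m jog '[[[0,0,0],[0,0,0],0.7],[[0,0,0],[0,0,0],0.7],[[0,0,0],[0,0,0],0.7],[[0,0,0],[0,0,0],0.7]]' 3
python3 -m jog '[[[0,0,0],[0,0,0],0.74],[[0,0,0],[0,0,0],0.77],[[0,0,0],[0,0,0],0.77]]' 3
```

```text
clock: 5.33
tool_pos: [0.386, 0.2208, 0.1697]
eef_rot: [3.139, -0.003, 1.344]
contact_force: [0.1, -0.0, 0.5]
finger_gap: 0.0174
clock: 5.58
tool_pos: [0.3858, 0.2207, 0.1695]
eef_rot: [3.139, -0.002, 1.344]
contact_force: [-0.2, -0.3, 1.0]
finger_gap: 0.0113
```

```bash
python3 -m jog '[[[0,0,0],[0,0,0],1],[[0,0,0],[0,0,0],1],[[0,0,0],[0,0,0],1]]' 3
python3 -m jog '[[[0,0,0],[0,0,0],1],[[0,0,0],[0,0,0],1],[[0,0,0],[0,0,0],1]]' 60
python3 - <<'E'
from h import *
togo(tp(-.083,-.024,.1675),Rd(YAW+np.pi/2))
E
```

```text
clock: 5.83
tool_pos: [0.3858, 0.2207, 0.1695]
eef_rot: [3.139, -0.002, 1.344]
contact_force: [-0.8, 0.1, 0.6]
finger_gap: 0.0112
clock: 6.08
tool_pos: [0.3856, 0.2207, 0.1695]
eef_rot: [3.14, -0.002, 1.345]
contact_force: [-3.3, 0.3, 2.6]
finger_gap: 0.0097
shift [-0.05 -0.01  0.07] turn [ 0.02 -0.02  0.02] | pos [0.3856 0.2207 0.1695] rot [ 1.7988e+02 -1.3000e-01  7.7040e+01] F [-3.34  0.27  2.57] T [-0.02  0.01 -0.04] gap 0.0097 t 6.0833
```

```bash
cat >> h.py <<'E'
def peel(degs,zp=.157,piv=(.078,.044)):
    c,n=np.cos(YAW),np.sin(YAW)
    p0=tp(-.083,-.024,.1690);R0=Rd(YAW+np.pi/2);P=tp(*piv,zp)
    d=tp(-.078,-.044,0)-tp(.078,.044,0);d/=np.linalg.norm(d);a=np.cross(d,[0,0,1])
    for t in degs:
        Q=Ro.from_rotvec(a*np.radians(t));s=R0.inv().apply(P+Q.apply(p0-P)-p0)/.03
        print(t,s.round(3),(R0.inv()*Q*R0).as_rotvec(degrees=True).round(3)/6)
E
python3 - <<'E'
from h import *
peel([.5,1,1.5,2,2.5,3])
E
```

```text
0.5 [ 0.002  0.003 -0.05 ] [ 0.0725 -0.041  -0.    ]
1 [ 0.004  0.007 -0.101] [ 0.14516667 -0.08183333 -0.        ]
1.5 [ 0.006  0.011 -0.151] [ 0.21766667 -0.12283333 -0.        ]
2 [ 0.009  0.015 -0.202] [ 0.29033333 -0.16383333 -0.        ]
2.5 [ 0.011  0.02  -0.252] [ 0.36283333 -0.20466667 -0.        ]
3 [ 0.014  0.025 -0.302] [ 0.4355     -0.24566667  0.        ]
```

```bash
python3 -m jog '[[[0,0,-0.05],[0.07,-0.04,0],1],[[0,0.01,-0.1],[0.15,-0.08,0],1],[[0.01,0.01,-0.15],[0.22,-0.12,0],1],[[0.01,0.02,-0.2],[0.29,-0.16,0],1],[[0.01,0.02,-0.2],[0.29,-0.16,0],1]]' 60
python3 - <<'E'
from h import *
togo([0,0,0])
E
```

```text
clock: 6.5
tool_pos: [0.3872, 0.2207, 0.1758]
eef_rot: [-3.114, 0.015, 1.344]
contact_force: [0.3, -0.6, 1.2]
finger_gap: 0.0096
shift [ -9.98 -10.75   6.31] turn [0. 0. 0.] | pos [0.3872 0.2207 0.1758] rot [-178.41    0.85   77.02] F [ 0.26 -0.61  1.2 ] T [-0.16 -0.52 -0.04] gap 0.0096 t 6.5
```

```bash
cat >> h.py <<'E'
def look(name,c=None,w=85,f=4):
    p=snapshot("scene");crop(p,name,proj(p,[V[0],V[1],.14])[0] if c is None else c,w,f,[],[proj(p,rect(OUT,*V,.177)),proj(p,rect(OUT,*V,.155))]);return p
E
python3 - <<'E'
from h import *
look("p1")
E
```

```text
(no output)
```

View pics/p1.png

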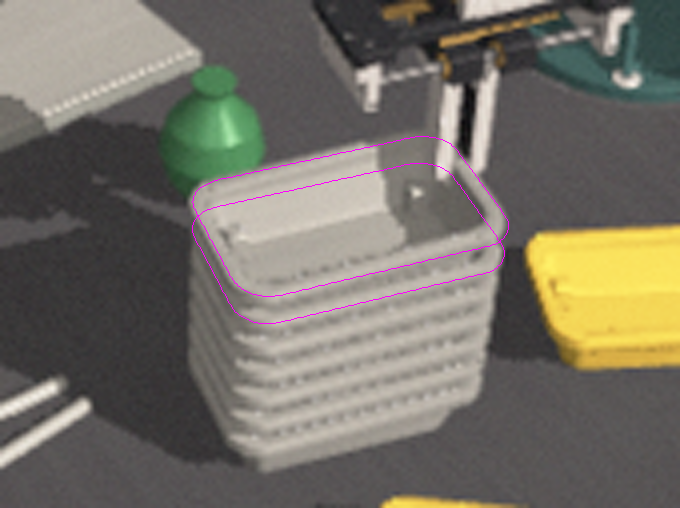

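The gripped end (right, around (480,170)) has started to rise. The nest's top rim still matches the overlay, so I continue.

```bash
python3 -m jog '[[[0,0,-0.05],[0.07,-0.04,0],1],[[0,0.01,-0.1],[0.15,-0.08,0],1],[[0.01,0.01,-0.15],[0.22,-0.12,0],1],[[0.01,0.02,-0.2],[0.29,-0.16,0],1],[[0.01,0.02,-0.2],[0.29,-0.16,0],1]]' 60
python3 - <<'E'
from h import *
togo([0,0,0]);look("p2")
E
```

```text
clock: 6.97
tool_pos: [0.3874, 0.2212, 0.1817]
eef_rot: [-3.082, 0.031, 1.345]
contact_force: [0.6, 0.5, 1.9]
finger_gap: 0.0097
shift [ -9.88 -10.54   7.01] turn [0. 0. 0.] | pos [0.3874 0.2212 0.1817] rot [-176.59    1.8    77.08] F [0.56 0.49 1.91] T [ 0.08 -0.62 -0.03] gap 0.0097 t 6.9667
```

View pics/p2.png

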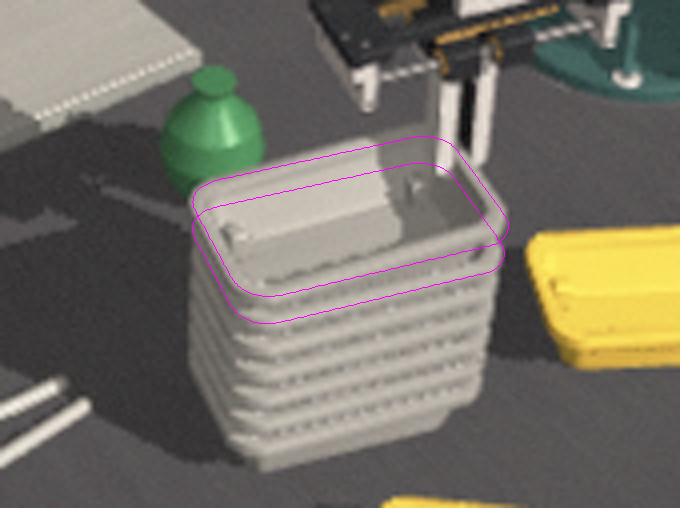

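```bash
python3 -m jog '[[[0,0,-0.05],[0.07,-0.04,0],1],[[0,0.01,-0.1],[0.15,-0.08,0],1],[[0.01,0.01,-0.15],[0.22,-0.12,0],1],[[0.01,0.02,-0.2],[0.29,-0.16,0],1],[[0.01,0.02,-0.25],[0.36,-0.2,0],1]]' 60
python3 - <<'E'
from h import *
togo([0,0,0]);look("p3")
E
```

```text
clock: 7.43
tool_pos: [0.3884, 0.221, 0.1888]
eef_rot: [-3.044, 0.054, 1.347]
contact_force: [1.6, -0.7, 1.0]
finger_gap: 0.0095
shift [ -9.71 -10.27   7.86] turn [0. 0. 0.] | pos [0.3884 0.221  0.1888] rot [-174.43    3.07   77.18] F [ 1.61 -0.72  0.97] T [-0.13 -0.69  0.07] gap 0.0095 t 7.4333
```

View pics/p3.png

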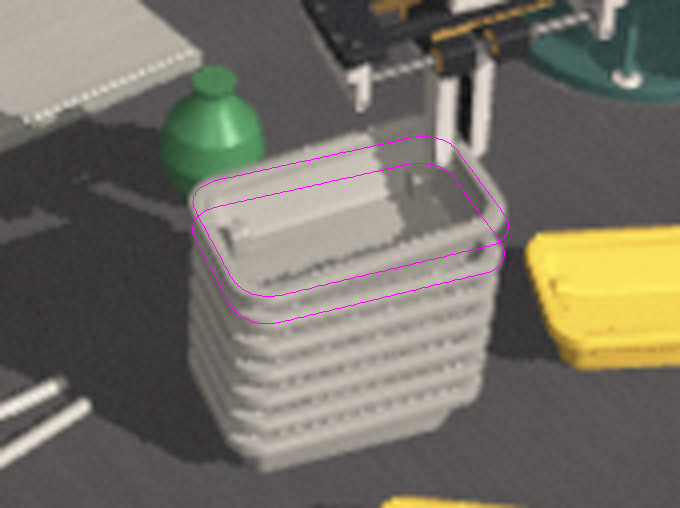

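```bash
python3 -m jog '[[[0,0,-0.05],[0.07,-0.04,0],1],[[0,0.01,-0.1],[0.15,-0.08,0],1],[[0.01,0.01,-0.15],[0.22,-0.12,0],1],[[0.01,0.02,-0.2],[0.29,-0.16,0],1],[[0.01,0.02,-0.25],[0.36,-0.2,0],1]]' 60
python3 - <<'E'
from h import *
togo([0,0,0]);p=look("p4",w=75,f=5)
for n in("scene","top"):
    p=snapshot(n)
    print(n,[(np.round(d["at"],1),round(d["confidence"],2)) for d in landmark_of(p,"tray_corner0") if np.linalg.norm(d["at"]-proj(p,[V[0],V[1],.17])[0])<60])
    print(proj(p,rect(C,*V,.177)).round(1))
E
```

```text
clock: 7.9
tool_pos: [0.39, 0.2218, 0.1962]
eef_rot: [-3.007, 0.073, 1.349]
contact_force: [1.0, -0.2, 0.6]
finger_gap: 0.0093
shift [-9.56 -9.98  8.68] turn [0. 0. 0.] | pos [0.39   0.2218 0.1962] rot [-172.28    4.19   77.31] F [ 1.04 -0.18  0.64] T [-0.04 -0.68  0.01] gap 0.0093 t 7.9
scene [(array([396. , 189.5]), 0.91), (array([335.7, 212.2]), 0.91), (array([423.8, 246.4]), 0.91), (array([347.5, 234.7]), 0.9), (array([421.1, 220.1]), 0.8), (array([408.1, 211. ]), 0.56)]
[[348.4 233.6]
 [409.2 219.3]
 [393.4 197.3]
 [335.5 210.1]]
top [(array([213. , 166.2]), 0.9), (array([223.2, 173.9]), 0.85), (array([262.6, 177. ]), 0.79), (array([242.3, 244.2]), 0.7)]
[[223.7 174.9]
 [206.4 239.1]
 [242.8 248.2]
 [259.7 183.8]]
```

View pics/p4.png

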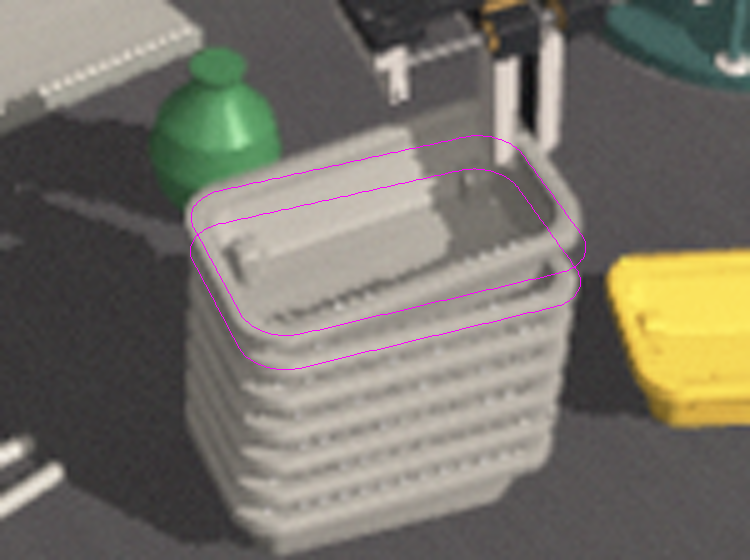

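```bash
cat >> h.py <<'E'
def fit6(S,p0,R0,mask=None,outer=None,tol=(6,6,6,4,4,4)):
    """p0: rim-plane centre, R0 tray rot. refine with gradients of rim outline, both cams"""
    from scipy.optimize import minimize
    G={}
    for n in S:
        im=cv2.GaussianBlur(S[n]["pixels"],(0,0),.8).astype(float)
        gx=cv2.Sobel(im,-1,1,0,ksize=3);gy=cv2.Sobel(im,-1,0,1,ksize=3);G[n]=np.minimum(np.sqrt((gx**2+gy**2).sum(2)),200)
    def pts(L,u): return p0+u[:3]*1e-3+(Ro.from_rotvec(np.radians(u[3:]))*R0).apply(np.c_[L,np.zeros(len(L))])
    def sc(u):
        s=0
        for n in S:
            for L in(OUT,INN):
                q=proj(S[n],pts(L,u)).astype(np.float32);s-=cv2.remap(G[n],q[None,:,0],q[None,:,1],cv2.INTER_LINEAR).mean()
        return s+.01*(u[:3]**2).sum()+.05*(u[3:]**2).sum()
    best=None;rng=np.random.default_rng(0)
    for k in range(16):
        u0=np.zeros(6) if k==0 else rng.normal(size=6)*np.array(tol)/2
        r=minimize(sc,u0,method="Powell",options=dict(maxiter=60))
        if best is None or r.fun<best.fun:best=r
    u=best.x;return p0+u[:3]*1e-3,Ro.from_rotvec(np.radians(u[3:]))*R0,best.fun,u
def ov(p,name,c,R,w=75,f=5,extra=[]):
    L=[proj(p,c+R.apply(np.c_[X,np.zeros(len(X))])) for X in(OUT,INN)]
    crop(p,name,L[0].mean(0)+[0,10],w,f,[],L+extra)
E
python3 - <<'E'
from h import *
S={n:snapshot(n) for n in("scene","top")}
import pickle
# grip-rigid hypothesis vs hinge about y
Rt=Ro.from_euler("z",YAW)
for nm,Q in(("rigid",Ro.from_rotvec(Rt.apply([ -.491*8.4,.871*8.4,0]),degrees=True)),("hinge",Ro.from_rotvec(Rt.apply([0,8.4,0]),degrees=True))):
    # hinge at corner0 rim
    P=tp(.078,.044,.177);c=P+Q.apply(tp(0,0,.177)-P)
    cc,R,f,u=fit6(S,c,Q*Rt)
    K=cc+R.apply(np.c_[C,np.zeros(4)])
    print(nm,round(f,1),u.round(1),"corner z",K[:,2].round(4))
    for n in S: ov(S[n],f"f6_{nm}_{n}",cc,R)
E
```

```text
rigid -580.8 [ 2.5 -0.1  0.2 -3.6  1.2  1.7] corner z [0.1739 0.1947 0.2068 0.186 ]
hinge -578.5 [ 2.5  0.4  2.3 -7.8  1.2  2.1] corner z [0.174  0.1953 0.2073 0.186 ]
```

The two independent fits agree: corner2 is at z≈0.207 (+30 mm) and the opposite corner0 is at z≈0.174, still seated. The nest hasn't moved. Next is a slow straight lift.

```bash
python3 - <<'E'
from h import *
s=sense();togo(s["tool_pos"]+[0,0,.03]);togo(s["tool_pos"]+[0,0,.0])
E
```

```text
shift [-0.07 -0.13 -0.99] turn [0. 0. 0.] | pos [0.3898 0.2217 0.196 ] rot [-172.32    4.18   77.31] F [ 1.38 -0.04  0.76] T [-0.   -0.72 -0.01] gap 0.0098 t 8.25
shift [0. 0. 0.] turn [0. 0. 0.] | pos [0.3898 0.2217 0.196 ] rot [-172.32    4.18   77.31] F [ 1.38 -0.04  0.76] T [-0.   -0.72 -0.01] gap 0.0098 t 8.25
```

```bash
python3 -m jog '[[[-0.01,-0.01,-0.07],[0,0,0],1],[[-0.01,-0.02,-0.13],[0,0,0],1],[[-0.01,-0.03,-0.2],[0,0,0],1],[[-0.02,-0.03,-0.26],[0,0,0],1],[[-0.02,-0.04,-0.33],[0,0,0],1]]' 60
python3 - <<'E'
from h import *
togo([0,0,0]);look("l1")
E
```

```text
clock: 8.67
tool_pos: [0.3892, 0.2216, 0.2056]
eef_rot: [-3.005, 0.074, 1.35]
contact_force: [0.1, 0.7, -3.5]
finger_gap: 0.0095
shift [-9.51 -9.9   9.01] turn [0. 0. 0.] | pos [0.3892 0.2216 0.2056] rot [-172.17    4.26   77.34] F [ 0.07  0.72 -3.48] T [-0.05 -0.05  0.03] gap 0.0095 t 8.6667
```

View pics/l1.png

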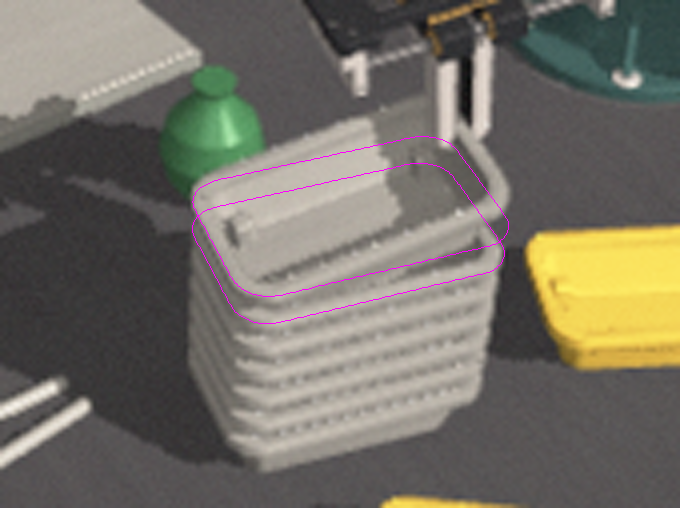

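```bash
python3 -m jog '[[[-0.01,-0.01,-0.07],[0,0,0],1],[[-0.01,-0.02,-0.13],[0,0,0],1],[[-0.01,-0.03,-0.2],[0,0,0],1],[[-0.02,-0.03,-0.26],[0,0,0],1],[[-0.02,-0.04,-0.33],[0,0,0],1]]' 60
python3 -m jog '[[[-0.01,-0.01,-0.07],[0,0,0],1],[[-0.01,-0.02,-0.13],[0,0,0],1],[[-0.01,-0.03,-0.2],[0,0,0],1],[[-0.02,-0.03,-0.26],[0,0,0],1],[[-0.02,-0.04,-0.33],[0,0,0],1]]' 60
python3 - <<'E'
from h import *
togo([0,0,0]);look("l2")
E
```

```text
clock: 9.13
tool_pos: [0.3901, 0.2218, 0.2162]
eef_rot: [-3.007, 0.073, 1.349]
contact_force: [-0.1, 0.2, -1.9]
finger_gap: 0.0092
clock: 9.55
tool_pos: [0.3903, 0.2219, 0.2262]
eef_rot: [-3.007, 0.073, 1.349]
contact_force: [0.2, -0.6, -1.8]
finger_gap: 0.0097
shift [-9.49 -9.86  9.66] turn [0. 0. 0.] | pos [0.3903 0.2219 0.2262] rot [-172.31    4.2    77.31] F [ 0.24 -0.59 -1.81] T [ 0.   -0.09  0.04] gap 0.0097 t 9.55
```

View pics/l2.png

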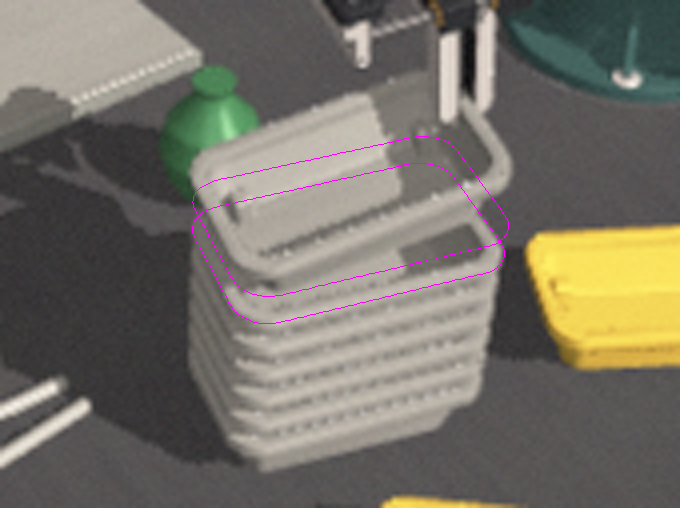

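The tray is free (Fz ≈ -1.9 N, its own weight) and the nest still matches the overlay at its top rim. I lift on clear.

```bash
python3 -m jog '[[[-0.02,-0.04,-0.3],[0,0,0],1],[[-0.04,-0.09,-0.7],[0,0,0],1],[[-0.08,-0.15,-1.1],[0,0,0],1],[[-0.11,-0.2,-1.5],[0,0,0],1],[[-0.14,-0.25,-1.9],[0,0,0],1]]' 60
python3 -m jog '[[[-0.02,-0.04,-0.3],[0,0,0],1],[[-0.02,-0.04,-0.3],[0,0,0],1]]' 60
python3 - <<'E'
from h import *
from scipy.spatial.transform import Rotation
togo([0,0,0])
s=sense();S={n:snapshot(n) for n in("scene","top")}
Rt=Ro.from_euler("z",YAW);Q=Ro.from_rotvec(Rt.apply([-.491*7,.871*7,0]),degrees=True)
# tray centre rim relative to grip : tool above rim point (-83,-24,-9.5+..)
c=s["tool_pos"]-(Q*Rt).apply([-.083,-.024,-.008])
cc,R,f,u=fit6(S,c,Q*Rt);print(f,u.round(1))
K=cc+R.apply(np.c_[C,np.zeros(4)]);print("corner z",K[:,2].round(4),"normal",R.apply([0,0,1]).round(3),"centre",cc.round(4))
RT=Ro.from_euler("xyz",s["eef_rot"]);rel=RT.inv()*R
print("tray in tool: normal",RT.inv().apply(R.apply([0,0,1])).round(3),"centre",RT.inv().apply(cc-s["tool_pos"]).round(4))
for n in S: ov(S[n],f"u_{n}",cc,R)
E
```

```text
clock: 10.02
tool_pos: [0.3907, 0.222, 0.2858]
eef_rot: [-3.009, 0.072, 1.349]
contact_force: [-1.1, 1.0, -1.7]
finger_gap: 0.0094
clock: 10.18
tool_pos: [0.3915, 0.2224, 0.2959]
eef_rot: [-3.012, 0.07, 1.349]
contact_force: [0.3, 0.1, -2.3]
finger_gap: 0.0097
shift [-9.38 -9.64 11.9 ] turn [0. 0. 0.] | pos [0.3915 0.2224 0.2959] rot [-172.56    4.02   77.29] F [ 0.29  0.1  -2.29] T [0.06 0.01 0.09] gap 0.0097 t 10.1833
-580.6633457284601 [-2.2 -2.8 -7.8 -4.1  5.2  2.7]
corner z [0.2653 0.2933 0.3063 0.2783] normal [0.203 0.112 0.973] centre [0.4759 0.2243 0.2858]
tray in tool: normal [ 0.085  0.045 -0.995] centre [ 0.0211  0.0824 -0.002 ]
```

View pics/u_scene.png

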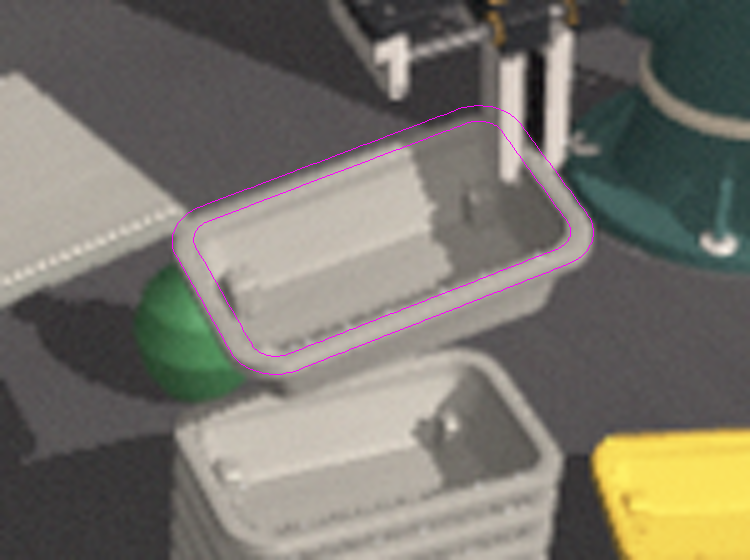

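View pics/u_top.png

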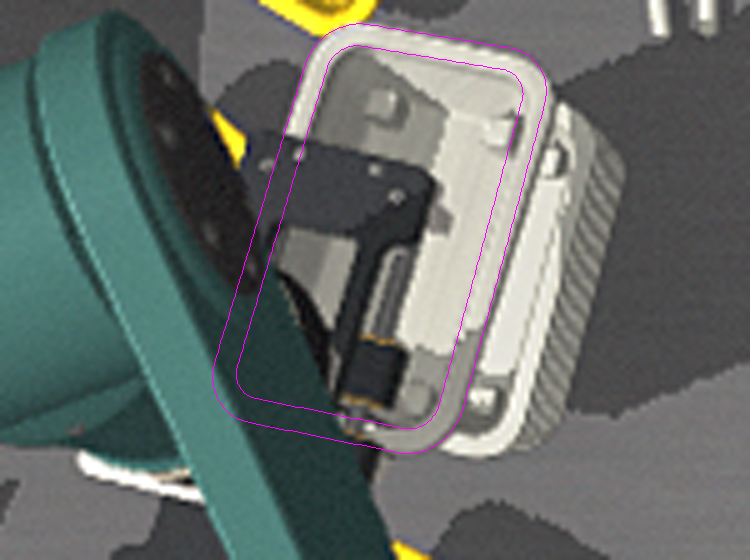

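```bash
cat >> h.py <<'E'
def goal(rel_n,rel_c,c,yaw):
    """tool pose so that a tray with normal rel_n, centre rel_c (tool frame, rim plane) has rim centre c, level. yaw: tray x heading; tray x in tool = ~ +y"""
    z=np.array(rel_n)/np.linalg.norm(rel_n);x=np.array([0,1.,0]);x-=z*(x@z);x/=np.linalg.norm(x)
    rel=Ro.from_matrix(np.c_[x,np.cross(z,x),z]);Rt=Ro.from_euler("z",yaw)*rel.inv()
    return np.array(c)-Rt.apply(rel_c),Rt
E
python3 - <<'E'
from h import *
p,R=goal([.085,.045,-.995],[.0211,.0824,-.002],[.478,.20,.30],YAW);print(p,R.as_euler("xyz",degrees=True));togo(p,R)
p,R=goal([.085,.045,-.995],[.0211,.0824,-.002],[.481,-.218,.28],0);print(p,R.as_euler("xyz",degrees=True));togo(p,R)
E
```

```text
[0.39326569 0.19829627 0.29250578] [177.41049815  -4.87779767  77.12825083]
shift [-0.75  0.26  0.04] turn [-1.7   1.51 -0.04] | pos [0.3907 0.222  0.2932] rot [-172.36    4.16   77.31] F [-0.12 -0.18 -2.17] T [-0.05 -0.03  0.02] gap 0.0094 t 10.2833
[ 0.39885409 -0.23885319  0.27250578] [177.41049815  -4.87779767  90.22033645]
shift [-14.84   3.84   1.27] turn [-1.68  1.41 -2.22] | pos [0.3907 0.222  0.2932] rot [-172.36    4.16   77.31] F [-0.12 -0.18 -2.17] T [-0.05 -0.03  0.02] gap 0.0094 t 10.2833
```

```bash
python3 -m jog '[[[-0.1,0.05,0],[-0.2,0.2,0],1],[[-0.2,0.1,0],[-0.4,0.4,0],1],[[-0.3,0.1,0],[-0.7,0.6,0],1],[[-0.4,0.15,0],[-0.9,0.8,0],1],[[-0.5,0.2,0],[-1.1,1.0,0],1]]' 60
python3 - <<'E'
from h import *
p,R=goal([.085,.045,-.995],[.0211,.0824,-.002],[.478,.20,.30],YAW);togo(p,R)
p,R=goal([.085,.045,-.995],[.0211,.0824,-.002],[.481,-.218,.28],0);togo(p,R)
E
```

```text
clock: 10.7
tool_pos: [0.3925, 0.2057, 0.292]
eef_rot: [-3.122, -0.031, 1.342]
contact_force: [0.6, -1.3, -2.3]
finger_gap: 0.0093
shift [-0.23  0.08 -0.03] turn [-0.62  0.52 -0.04] | pos [0.3925 0.2057 0.292 ] rot [-178.87   -1.77   76.86] F [ 0.6  -1.26 -2.33] T [-0.13  0.09  0.02] gap 0.0093 t 10.7
shift [-14.4    3.58   0.13] turn [-0.49  0.54 -2.22] | pos [0.3925 0.2057 0.292 ] rot [-178.87   -1.77   76.86] F [ 0.6  -1.26 -2.33] T [-0.13  0.09  0.02] gap 0.0093 t 10.7
```

```bash
python3 -m jog '[[[-0.3,0.1,0],[-0.1,0.1,-0.1],1],[[-0.8,0.2,0],[-0.2,0.2,-0.2],1],[[-1.5,0.4,0],[-0.3,0.3,-0.3],1],[[-2.3,0.6,0],[-0.4,0.4,-0.4],1],[[-3.1,0.8,0],[-0.5,0.5,-0.5],1]]' 60
python3 -m jog '[[[-0.8,0.2,0],[0,0,-0.1],1],[[-1.6,0.4,0],[0,0,-0.2],1],[[-2.4,0.6,0],[0,0,-0.4],1],[[-3.2,0.8,0],[0,0,-0.6],1],[[-4.0,1.0,0],[0,0,-0.8],1]]' 60
python3 - <<'E'
from h import *
p,R=goal([.085,.045,-.995],[.0211,.0824,-.002],[.481,-.218,.28],0);togo(p,R)
E
```

```text
clock: 11.12
tool_pos: [0.3944, 0.1092, 0.2884]
eef_rot: [3.107, -0.083, 1.396]
contact_force: [0.9, -1.9, -1.5]
finger_gap: 0.0092
clock: 11.53
tool_pos: [0.4029, -0.0142, 0.2797]
eef_rot: [3.1, -0.08, 1.479]
contact_force: [-0.2, 0.2, -1.9]
finger_gap: 0.0096
shift [-7.46  0.57 -0.33] turn [ 0.04  0.09 -0.91] | pos [ 0.4029 -0.0142  0.2797] rot [177.63  -4.56  84.74] F [-0.17  0.2  -1.85] T [-0.13  0.11 -0.03] gap 0.0096 t 11.5333
```

```bash
python3 -m jog '[[[-0.8,0.1,0],[0,0,-0.2],1],[[-1.6,0.1,-0.1],[0,0,-0.4],1],[[-2.4,0.2,-0.1],[0,0,-0.6],1],[[-3.2,0.3,-0.2],[0,0,-0.8],1],[[-4.0,0.3,-0.2],[0,0.1,-0.9],1]]' 60
python3 -m jog '[[[-0.8,0.1,0],[0,0,0],1],[[-1.6,0.1,-0.1],[0,0,0],1],[[-2.3,0.2,-0.1],[0,0,0],1],[[-2.8,0.2,-0.1],[0,0,0],1],[[-3.1,0.2,-0.1],[0,0,0],1]]' 60
python3 - <<'E'
from h import *
p,R=goal([.085,.045,-.995],[.0211,.0824,-.002],[.481,-.218,.16],0);togo(p,R)
E
```

```text
clock: 11.95
tool_pos: [0.401, -0.1344, 0.277]
eef_rot: [3.091, -0.086, 1.574]
contact_force: [-0.3, -0.0, -2.5]
finger_gap: 0.0098
clock: 12.37
tool_pos: [0.4067, -0.2279, 0.2713]
eef_rot: [3.093, -0.087, 1.571]
contact_force: [-0.5, 0.1, -2.3]
finger_gap: 0.0093
shift [-0.71 -0.45  3.89] turn [ 0.03 -0.02 -0.04] | pos [ 0.4067 -0.2279  0.2713] rot [177.23  -4.99  90.01] F [-0.47  0.14 -2.32] T [-0.12  0.1  -0.03] gap 0.0093 t 12.3667
```

```bash
python3 -m jog '[[[-0.1,-0.1,0.4],[0,0,0],1],[[-0.2,-0.15,0.9],[0,0,0],1],[[-0.3,-0.2,1.4],[0,0,0],1],[[-0.4,-0.3,2.0],[0,0,0],1],[[-0.4,-0.3,2.3],[0,0,0],1]]' 60
python3 -m jog '[[[-0.1,-0.1,0.4],[0,0,0],1],[[-0.2,-0.1,0.8],[0,0,0],1],[[-0.3,-0.1,1.2],[0,0,0],1],[[-0.3,-0.1,1.4],[0,0,0],1],[[-0.3,-0.1,1.4],[0,0,0],1]]' 60
python3 - <<'E'
from h import *
p,R=goal([.085,.045,-.995],[.0211,.0824,-.002],[.481,-.218,.16],0);togo(p,R)
s=sense();S={n:snapshot(n) for n in("scene","top")}
for k in("both","scene"):
    T=S if k=="both" else {"scene":S["scene"]}
    cc,R,f,u=fit6(T,np.array([.481,-.218,.16]),Ro.from_euler("z",0.));print(k,round(f,1),u.round(1))
    K=cc+R.apply(np.c_[C,np.zeros(4)]);print("corner z",K[:,2].round(4),"normal",R.apply([0,0,1]).round(3),"centre",cc.round(4))
    RT=Ro.from_euler("xyz",s["eef_rot"])
    print("in tool: normal",RT.inv().apply(R.apply([0,0,1])).round(3),"centre",RT.inv().apply(cc-s["tool_pos"]).round(4))
    if k=="both":
        for n in S: ov(S[n],f"m_{n}",cc,R)
E
```

```text
clock: 12.78
tool_pos: [0.4005, -0.2315, 0.1998]
eef_rot: [3.095, -0.089, 1.573]
contact_force: [-0.4, 0.4, -2.2]
finger_gap: 0.0097
clock: 13.2
tool_pos: [0.4004, -0.2371, 0.1582]
eef_rot: [3.093, -0.088, 1.573]
contact_force: [0.1, -0.0, -2.4]
finger_gap: 0.0094
shift [-0.07 -0.06  0.18] turn [ 0.03 -0.03 -0.02] | pos [ 0.4004 -0.2371  0.1582] rot [177.21  -5.05  90.12] F [ 0.11 -0.02 -2.41] T [-0.16  0.15  0.  ] gap 0.0094 t 13.2
both -653.9 [ 3.3  3.7  6.9 -0.   1.1  1.1]
corner z [0.1654 0.1685 0.1685 0.1654] normal [0.02  0.001 1.   ] centre [ 0.4843 -0.2143  0.1669]
in tool: normal [ 0.089  0.068 -0.994] centre [ 0.0233  0.0841 -0.0027]
scene -364.6 [ 3.7 -3.6  5.6  5.1  2.7 -2. ]
corner z [0.1657 0.1732 0.1654 0.158 ] normal [ 0.045 -0.09   0.995] centre [ 0.4847 -0.2216  0.1656]
in tool: normal [-0.002  0.093 -0.996] centre [ 0.0159  0.0845 -0.0019]
```

View pics/m_scene.png

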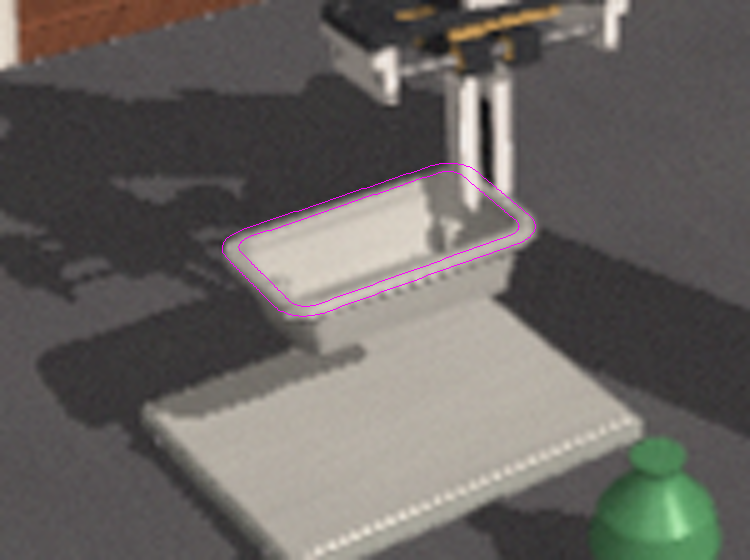

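View pics/m_top.png

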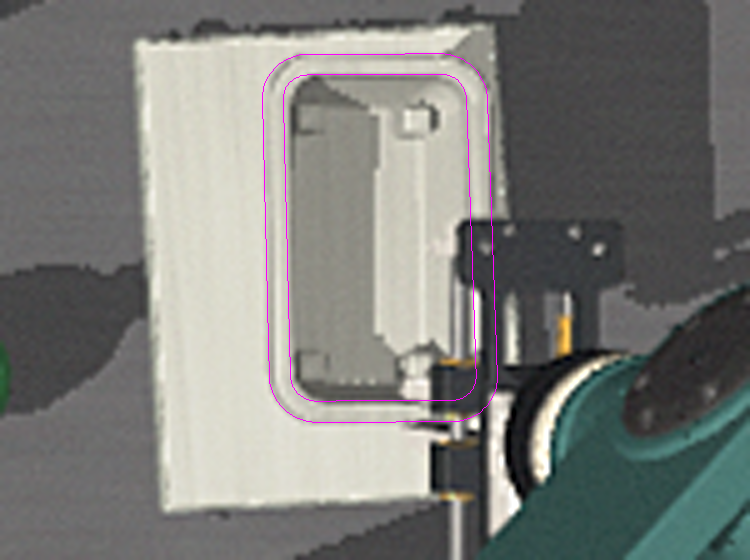

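```bash
python3 - <<'E'
from h import *
from scipy.optimize import minimize
S={n:snapshot(n) for n in("scene","top")}
s=sense();print(s["contact_force"],s["clock"])
for sg in(.8,1.2):
    G={}
    for n in S:
        im=cv2.GaussianBlur(S[n]["pixels"],(0,0),sg).astype(float)
        gx=cv2.Sobel(im,-1,1,0,ksize=3);gy=cv2.Sobel(im,-1,0,1,ksize=3);g=np.sqrt((gx**2+gy**2).sum(2));G[n]=np.sqrt(np.minimum(g,300))
    p0=np.array([.483,-.216,.165])
    def sc(u):
        R=Ro.from_euler("xyz",u[3:],degrees=True);r=0
        for n in S:
            for L in(OUT,INN):
                q=proj(S[n],p0+u[:3]*1e-3+R.apply(np.c_[L,np.zeros(len(L))])).astype(np.float32)
                r-=cv2.remap(G[n],q[None,:,0],q[None,:,1],cv2.INTER_LINEAR).mean()
        return r
    for nm,i in(("roll",3),("pitch",4)):
        o=[]
        for a in np.arange(-3,4.1,1):
            best=None
            for st in range(5):
                x0=np.zeros(6);x0[5]=[0,1,2,0,1][st];x0[2]=[0,2,-2,4,1][st];x0[1]=[0,2,-2,0,-4][st];keep=[j for j in range(6) if j!=i]
                def f(w):
                    u=np.zeros(6);u[keep]=w;u[i]=a;return sc(u)
                r=minimize(f,x0[keep],method="Powell",options=dict(maxiter=20))
                if best is None or r.fun<best.fun:best=r
            o.append((a,round(best.fun,2),best.x.round(1).tolist()))
        print(sg,nm,*o,sep="\n")
E
```

```text
[-1.03824989  0.61919543 -1.63731603] 13.4
0.8
roll
(np.float64(-3.0), np.float64(-54.58), [-0.3, -3.9, 1.6, 3.1, -0.6])
(np.float64(-2.0), np.float64(-55.22), [-0.4, -3.8, 1.3, 2.8, -0.7])
(np.float64(-1.0), np.float64(-55.73), [2.2, 1.3, 4.4, 3.0, -0.7])
(np.float64(0.0), np.float64(-55.99), [1.9, 1.4, 4.2, 2.3, -0.5])
(np.float64(1.0), np.float64(-55.88), [2.0, 1.5, 4.0, 2.7, -0.7])
(np.float64(2.0), np.float64(-55.44), [2.1, 1.7, 3.8, 2.4, -0.7])
(np.float64(3.0), np.float64(-55.2), [-0.5, -2.9, 5.1, 0.7, -1.2])
(np.float64(4.0), np.float64(-55.45), [-0.0, -3.1, 5.3, 2.2, -2.3])
0.8
pitch
(np.float64(-3.0), np.float64(-53.49), [1.7, 0.4, 0.1, -1.2, 0.6])
(np.float64(-2.0), np.float64(-54.36), [-0.0, -1.4, 2.5, 0.1, 3.5])
(np.float64(-1.0), np.float64(-54.99), [0.3, -1.0, 2.9, 0.2, 3.0])
(np.float64(0.0), np.float64(-55.38), [0.4, -1.2, 2.5, 0.1, 2.7])
(np.float64(1.0), np.float64(-55.6), [1.7, 1.4, 4.3, 0.4, -0.3])
(np.float64(2.0), np.float64(-55.96), [1.9, 1.4, 4.2, 0.1, -0.5])
(np.float64(3.0), np.float64(-56.01), [2.1, 1.3, 4.0, 0.1, -0.8])
(np.float64(4.0), np.float64(-55.82
[... 430 characters left out ...]
2.9, 3.0, -0.9])
(np.float64(3.0), np.float64(-52.3), [0.3, -4.6, 4.8, 3.5, -3.9])
(np.float64(4.0), np.float64(-52.5), [0.3, -5.0, 4.1, 3.3, -3.8])
1.2
pitch
(np.float64(-3.0), np.float64(-50.63), [1.9, -0.0, -0.3, -2.7, 0.5])
(np.float64(-2.0), np.float64(-50.88), [2.0, -0.7, -1.9, -4.2, 1.0])
(np.float64(-1.0), np.float64(-51.07), [2.1, -0.5, -1.5, -4.1, 0.4])
(np.float64(0.0), np.float64(-51.39), [1.3, -0.7, 2.8, 0.0, 2.3])
(np.float64(1.0), np.float64(-51.67), [1.5, -0.9, 2.7, 0.1, 1.9])
(np.float64(2.0), np.float64(-51.91), [2.0, 1.1, 3.9, 0.0, -0.0])
(np.float64(3.0), np.float64(-52.05), [2.2, 1.2, 3.7, -0.2, -0.6])
(np.float64(4.0), np.float64(-52.58), [-2.7, -6.3, -1.5, -0.1, -3.3])
```

```bash
python3 -m jog '[[[0,0,0.1],[-0.1,0,0],1],[[-0.05,-0.05,0.2],[-0.2,0,0],1],[[-0.1,-0.12,0.3],[-0.33,0,0],1],[[-0.1,-0.12,0.35],[-0.33,0,0],1],[[-0.1,-0.12,0.35],[-0.33,0,0],1]]' 60
python3 -m jog '[[[0,0,0],[0,0,0],1],[[0,0,0],[0,0,0],1],[[0,0,0],[0,0,0],1],[[0,0,0],[0,0,0],1],[[0,0,0],[0,0,0],1]]' 60
python3 - <<'E'
from h import *
togo([0,0,0])
S={n:snapshot(n) for n in("scene","top")}
for t0 in(-2,0,2):
    cc,R,f,u=fit6(S,np.array([.482,-.217,.160]),Ro.from_euler("y",t0,degrees=True))
    print(t0,round(f,1),"centre",cc.round(4),"rpy",R.as_euler("xyz",degrees=True).round(1))
for n in S: ov(S[n],f"n_{n}",cc,R,w=75,f=5); cv2.imwrite(f"pics/full_{n}.png",S[n]["pixels"])
for n in S: print(n,[(np.round(d["at"],1),round(d["confidence"],2)) for d in landmark_of(S[n],"tray_corner0") if np.linalg.norm(d["at"]-proj(S[n],cc)[0])<55],proj(S[n],rect(C,.482,-.217,0,.16)).round(1).tolist())
E
```

```text
clock: 13.82
tool_pos: [0.3974, -0.2397, 0.1486]
eef_rot: [3.056, -0.086, 1.572]
contact_force: [-0.2, 0.2, -1.9]
finger_gap: 0.0094
clock: 14.23
tool_pos: [0.3982, -0.2399, 0.1494]
eef_rot: [3.056, -0.086, 1.573]
contact_force: [-0.8, -0.0, -2.3]
finger_gap: 0.0094
shift [  7.58 -13.69   4.49] turn [0. 0. 0.] | pos [ 0.3982 -0.2399  0.1494] rot [175.07  -4.9   90.15] F [-0.8  -0.02 -2.27] T [-0.11  0.15 -0.  ] gap 0.0094 t 14.2333
-2 -658.8 centre [ 0.4814 -0.2163  0.1617] rpy [-0.4  0.2 -0.4]
0 -659.2 centre [ 0.4814 -0.2164  0.1618] rpy [-0.4  0.5 -0.5]
2 -659.2 centre [ 0.4815 -0.2164  0.1615] rpy [-0.2  0.7 -0.6]
scene [(array([312.4, 138.9]), 0.7), (array([299. , 128.5]), 0.66), (array([255.4, 140.7]), 0.64), (array([264.3, 152.9]), 0.57)] [[266.3, 153.4], [312.0, 138.5], [297.9, 125.9], [253.4, 139.7]]
top [(array([399.8, 242.1]), 0.98), (array([400.9, 176.8]), 0.82), (array([437.8, 176.9]), 0.82), (array([438.9, 239.2]), 0.7)] [[400.3, 177.5], [400.5, 242.3], [437.4, 242.8], [436.7, 178.0]]
```

View pics/n_scene.png

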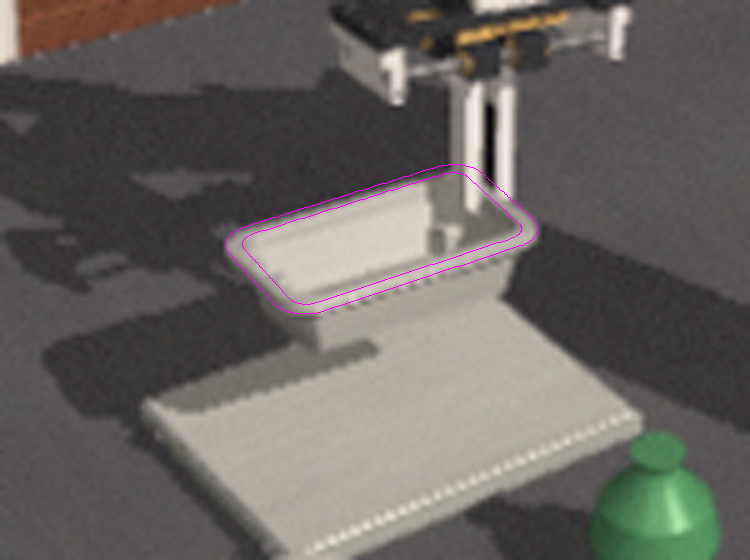

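View pics/n_top.png

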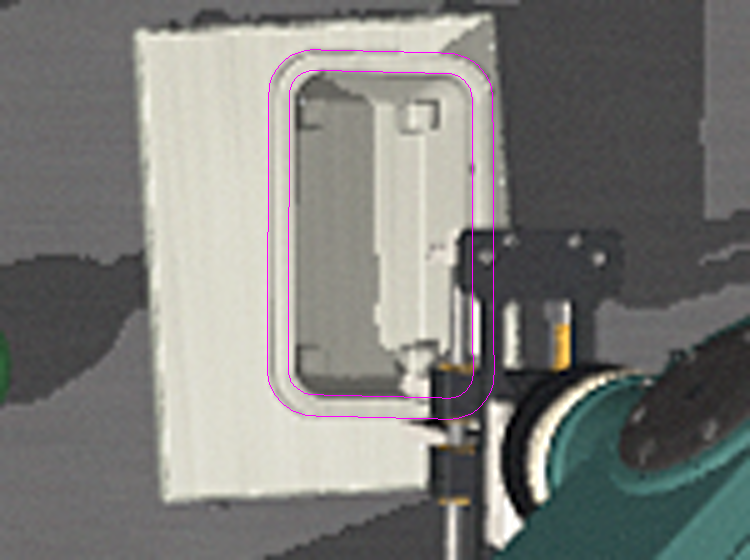

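View pics/full_scene.png

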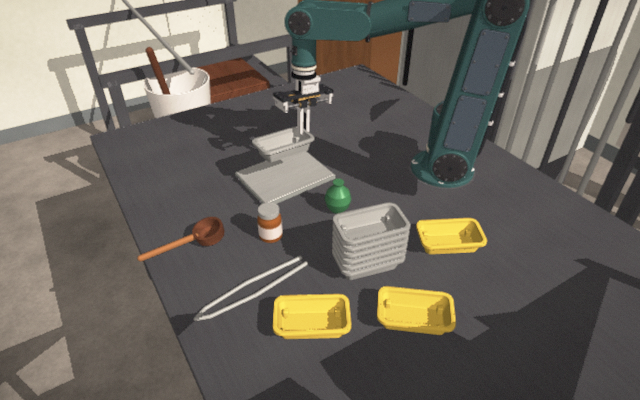

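```bash
python3 - <<'E'
from h import *
S={n:snapshot(n) for n in("scene","top")}
c,R,f,u=fit6(S,np.array([V[0],V[1],.155]),Ro.from_euler("z",YAW));print("nest shift mm, deg",u.round(1),round(f,1))
for n in S: print(n,"marver",[ray(S[n],d["at"],.025).round(3) for d in landmark_of(S[n],"marver_top")[:1]],[(t,ray(S[n],d["at"],0).round(3)) for t in("vase","jar","jacks","block") for d in landmark_of(S[n],t)[:1]])
togo([0,0,0])
print(sign_off())
E
```

```text
nest shift mm, deg [-0.7 -0.3  1.1 -4.7  0.1  1.3] -700.7
scene marver [array([ 0.49 , -0.219,  0.025])] [('vase', array([0.422, 0.005, 0.   ])), ('jar', array([ 0.636, -0.018,  0.   ])), ('jacks', array([0.767, 0.13 , 0.   ])), ('block', array([ 0.793, -0.085,  0.   ]))]
top marver [array([ 0.477, -0.226,  0.025])] [('vase', array([ 0.409, -0.01 ,  0.   ])), ('jar', array([ 0.637, -0.013,  0.   ])), ('jacks', array([0.769, 0.144, 0.   ])), ('block', array([ 0.781, -0.085,  0.   ]))]
shift [  7.57 -13.69   4.49] turn [0. 0. 0.] | pos [ 0.3981 -0.2399  0.1493] rot [175.08  -4.91  90.14] F [ 0.12  0.09 -1.28] T [-0.17  0.13  0.01] gap 0.0096 t 15.0333
the job is handed in; nothing more can be done
None
```

I peeled the top steel tray out of the nest by one corner. It ended held level over the middle of the marver, and I handed the job in at about 15 s with no verdict reported.

- **Grip:** I took the rim on the short side, on its straight part next to the -x -y corner, with 60 N.
- **Peel:** I turned the tray about the opposite corner. Two fits to the pictures put the gripped corner about 30 mm up while the opposite corner was still seated.
- **Lift:** I then lifted it straight out, and the wrist force settled at about the tray's own weight.
- **Tilt in the grip:** The tray tipped a few degrees in the gripper during the peel and slightly more over the marver. I turned the wrist to correct it.

What the last checks showed:

| Check | Result |
|---|---|
| Tray rim centre | (0.481, -0.216, 0.162) m |
| Marver centre | about (0.481, -0.218) m |
| Tray tilt | under 1° in roll and pitch |
| Height of tray's underside above the marver | about 92 mm |
| Finger gap | 9.6 mm, still holding |
| Nest position | within about 1 mm of where it started |

- **Nest tilt fit disagrees:** The last fit for the nest also gave a 4.7° roll and 1.3° of yaw. The nest looks upright in the picture and its rim matched the overlay during the lift. I put this down to a weakly determined fit, but did not check further.
- **Bystanders:** The last detections of the vase, jar, jacks and block differ from the first by up to about 15 mm. That is within the detector's scatter between the two cameras, and nothing looks moved in the pictures.
- **Marver:** It was partly hidden at the end and its later readings were off by up to 9 mm, so I used the first, unobstructed one.

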